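Find the rocking pot lid and press it home

ROBOT

A 6-joint arm with a two-finger parallel gripper is mounted at the origin on the work surface. World frame = base frame: x ahead of the robot, y to its left, z up, the work surface at z = 0. Lengths are in mm, angles in rad, forces in N, time in s.
With the tool pointing down it reaches from about 400 to 925 mm from the base axis. Payload 12.5 kg.
Tool frame: the origin (TCP) lies midway between the tips of the shut fingers; the grasp point (between the pads) lies 19 mm behind it; z points along the fingers, y is the line along which they close (so a half turn about z gives the same grasp; the last joint's range is limited). The gripper opens to 95 mm and grips with 3 to 60 N. Pads are 20 mm wide; open, the fingers measure 119 mm over their backs; the gripper's body (75 mm by 180 mm) begins 59 mm behind the grasp point.
Start: joints at [-1.261, 0.491, 1.559, -0, 1.092, -0.106], TCP at [252.475, -571.754, 214.661] pointing down, gripper open.
Joint ranges: [-3.1, 3.1], [-0.84, 2.19], [0.05, 2.79], [-1.13, 4.28], [0.06, 2.93], [-2.69, 2.69]. Speed limits (rad/s): [2.22, 2.22, 2.79, 3.14, 3.14, 3.14].

INTERFACE

Orientations are given as [roll, pitch, yaw] about the fixed x, y, z axes, in that order (R = Rz(yaw) Ry(pitch) Rx(roll)).
In Python, from cell import state, read_camera, camera_info, env gives the robot as it stands.
- The arm moves only by the tool move_arm, never from a script. Its argument "commands" is a list of rows, each a list of 3 entries, a list of its own where there are three numbers: the shift along the world's x, y, z in cm, then the turn, a rotation vector about the world's x, y, z in degrees, then the opening, from 0 (shut) to 1 (fully open). A call has 1 to 10 rows; each row shifts and turns the commanded pose from where the row before left it; what a row does not reach is not made up. A row lasts 1/10 s, in which the tool goes at most 50 mm and 8.59 degrees, less where a joint would pass 70% of its speed; a pose out of reach is approached as far as the arm can. A call with a gripper value outside its range is refused whole. The fingers move at their own pace and stop on an object; the grip force is fixed at half the most. Time passes only in rows, so rows that do not move let the fingers close. It gives the time, the measured TCP pose, the force, the opening and the grip force at its end, in the units of the state.
- state(): the state, without advancing time (a new reading comes with each control period).
- read_camera(name): name is "side" or "top" or "wrist"; returns the picture (420x560x3 uint8, blue, green, red); there is no depth.
- camera_info(name): a dict with "K" (3x3 intrinsics, pixels), "cam_to_world" (4x4, takes a point from camera to world coordinates). Camera axes: x right, y down, z forward; pixel columns grow to the right and rows downward; lengths in mm; the calibration is good to about 2 mm. A picture is of the moment at which its call begins: read the wrist's pose just before it. camera_info takes no time and is no camera call; for the wrist camera it gives the pose at the moment of the call.
- env.job_done(): hands the job in; it is judged then, once.
The state is a dict: "t": time; "joints": joint angles; "qvel": joint speeds; "tau": joint torques, N m; "eef_pos": TCP position; "tcp_rot": TCP orientation; "ft_force": force on the tool from outside, world axes, zero at the start; "moment": the same for the moment, N m; "opening": opening from 0.0 (shut) to 1.0 (fully open); "grip_force": force on a finger pad.
Only numpy, scipy, OpenCV 4.12 (cv2) and the standard library are available. Lean on these libraries where they do the work, as an engineer would, in place of code of your own. Each camera call takes 0.05 s, during which the arm holds its last target. There are 200 camera calls.

TASK

One of the four lidded bait pots is not properly closed. With the fingertips, press lightly on the lids near their edges until you find the one that rocks, then press that lid down until it is fully home and steady like the others. Pick nothing up, and leave the other things on the table where they are.

Things in the scene. Friction and masses are not known exactly. Their poses are not given: they have to be found in the camera images.
- pot_a: one of four identical round grey pots fixed on the table: 92 mm across, rim 35 mm high, inside 81 mm wide, flat bed 22 mm above the table; origin at table height on its axis, z up. In one pot (varies) a stiff stud, 16 mm wide, stands 4.5 mm out of the middle of the bed and holds the lid too high; 12 to 15 N on the lid within 8 mm of its centre sinks the stud for good
- lid_a: white plug lid in pot_a: plain disc 76 mm wide, 17 mm thick, 80 g, 2.5 mm play all round; origin at the centre of its underside, z up. Home: flat on the bed, top 39 mm above the table, firm when pressed anywhere. Not home (one lid): level, top at 43.5 mm; 1 to 3 N at 15 mm or more from its centre tips it about 0.15 rad until that edge meets the bed; let go, it drops back level
- pot_b: one of four identical round grey pots fixed on the table: 92 mm across, rim 35 mm high, inside 81 mm wide, flat bed 22 mm above the table; origin at table height on its axis, z up. In one pot (varies) a stiff stud, 16 mm wide, stands 4.5 mm out of the middle of the bed and holds the lid too high; 12 to 15 N on the lid within 8 mm of its centre sinks the stud for good
- lid_b: white plug lid in pot_b: plain disc 76 mm wide, 17 mm thick, 80 g, 2.5 mm play all round; origin at the centre of its underside, z up. Home: flat on the bed, top 39 mm above the table, firm when pressed anywhere. Not home (one lid): level, top at 43.5 mm; 1 to 3 N at 15 mm or more from its centre tips it about 0.15 rad until that edge meets the bed; let go, it drops back level
- pot_c: one of four identical round grey pots fixed on the table: 92 mm across, rim 35 mm high, inside 81 mm wide, flat bed 22 mm above the table; origin at table height on its axis, z up. In one pot (varies) a stiff stud, 16 mm wide, stands 4.5 mm out of the middle of the bed and holds the lid too high; 12 to 15 N on the lid within 8 mm of its centre sinks the stud for good
- lid_c: white plug lid in pot_c: plain disc 76 mm wide, 17 mm thick, 80 g, 2.5 mm play all round; origin at the centre of its underside, z up. Home: flat on the bed, top 39 mm above the table, firm when pressed anywhere. Not home (one lid): level, top at 43.5 mm; 1 to 3 N at 15 mm or more from its centre tips it about 0.15 rad until that edge meets the bed; let go, it drops back level
- pot_d: one of four identical round grey pots fixed on the table: 92 mm across, rim 35 mm high, inside 81 mm wide, flat bed 22 mm above the table; origin at table height on its axis, z up. In one pot (varies) a stiff stud, 16 mm wide, stands 4.5 mm out of the middle of the bed and holds the lid too high; 12 to 15 N on the lid within 8 mm of its centre sinks the stud for good
- lid_d: white plug lid in pot_d: plain disc 76 mm wide, 17 mm thick, 80 g, 2.5 mm play all round; origin at the centre of its underside, z up. Home: flat on the bed, top 39 mm above the table, firm when pressed anywhere. Not home (one lid): level, top at 43.5 mm; 1 to 3 N at 15 mm or more from its centre tips it about 0.15 rad until that edge meets the bed; let go, it drops back level
- lure: a plastic crank lure 75 mm long, 19 mm wide, lying among the pots; a bystander, origin at the middle of its underside
- plate: a white melamine plate, 140 mm in diameter, 14 mm high, with two lures on it; a bystander, origin at the middle of its underside
- plate_lure_1: a crank lure on the plate, 75 mm long; a bystander, origin at the middle of its underside
- plate_lure_2: another crank lure on the plate, 75 mm long; a bystander, origin at the middle of its underside
- tumbler: a stainless tea tumbler, 66 mm in diameter, 80 mm tall, standing among the pots; a bystander, origin at the middle of its underside
- tackle_case: a yellow pocket tackle case, 90 x 120 x 32 mm, shut; a bystander, origin at the middle of its underside
- fish_gripper: a steel fish gripper, 205 mm long, 22 mm thick, lying on the table; a bystander, origin at the middle of its underside
- spool: a spool of line, 56 mm in diameter, 30 mm high; a bystander, origin at the middle of its underside
Mind the look-alikes: they are no part of the job. Leave any blue look-alike of the lid_a alone. What is shaped like the lid_c but pink is not meant.

How it is judged:
By the outcome, as a careful person would: the job done as asked, in the order asked, and still so for the second after the job is handed in, with the robot touching nothing.
It also fails if it takes over 51 s, if anything falls off the work surface, if the arm or the gripper's body presses on something with over 40 N, if the wrist force passes 120 N, or if a joint passes its speed limit or range.

## Working session

There is one attempt and no reset: what is moved stays moved. The work goes in short steps, Python scripts to look and compute and a tool call to move; the robot and the scene stay as the last step left them, time stands still between calls to the robot, and variables do not carry over. Pictures are saved under pics/ and viewed, at most 10 in all, crops included, and the job is handed in when it is done.

Besides the shell and the picture viewer there is one more tool, called by a JSON object that holds its "fn" and its "kwargs", one argument or row to a line. move_arm: Moves the arm, as the interface text tells. Its arguments: {"type":"object","properties":{"commands":{"type":"array"}},"required":["commands"]}

```bash
mkdir -p pics
python3 - <<'E'
from cell import *
import cv2
for n in("top","side"):
    cv2.imwrite(f"pics/{n}0.png",read_camera(n))
    i=camera_info(n);print(n,i["K"],i["cam_to_world"])
s=state();print(s["t"],s["eef_pos"],s["tcp_rot"],s["opening"],s["ft_force"])
E
```

```text
top [[409.78892485   0.         275.67407013]
 [  0.         409.78892485 214.22557746]
 [  0.           0.           1.        ]] [[ 2.27129467e-03 -9.92885579e-01  1.19050695e-01  4.80533881e+02]
 [-9.99996816e-01 -2.38610480e-03 -8.21848282e-04  2.15916433e+01]
 [ 1.10006874e-03 -1.19048450e-01 -9.92887837e-01  8.78485410e+02]
 [ 0.00000000e+00  0.00000000e+00  0.00000000e+00  1.00000000e+00]]
side [[490.02522487   0.         286.45846604]
 [  0.         490.02522487 206.64889381]
 [  0.           0.           1.        ]] [[-9.57371535e-01 -1.66642115e-01  2.35945225e-01  3.47307997e+02]
 [-2.88146398e-01  6.08296212e-01 -7.39558903e-01  7.18682579e+02]
 [-2.02829262e-02 -7.76019409e-01 -6.30382804e-01  6.14871916e+02]
 [ 0.00000000e+00  0.00000000e+00  0.00000000e+00  1.00000000e+00]]
0.1 [ 252.4163603  -571.51843644  214.11586858] [-3.14057097e+00 -1.22001287e-04  4.15788270e-01] 0.9996280518127204 [-0.61818744  0.53910211  0.43231858]
```

View pics/top0.png

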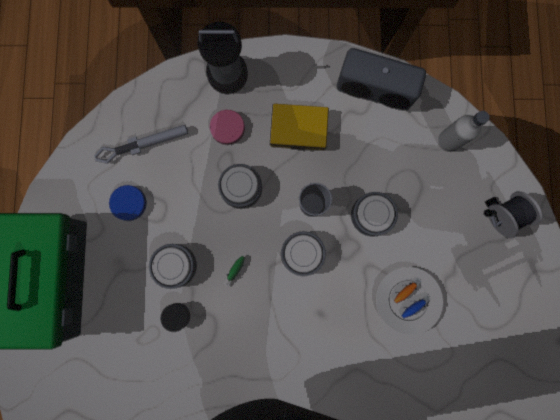

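View pics/side0.png

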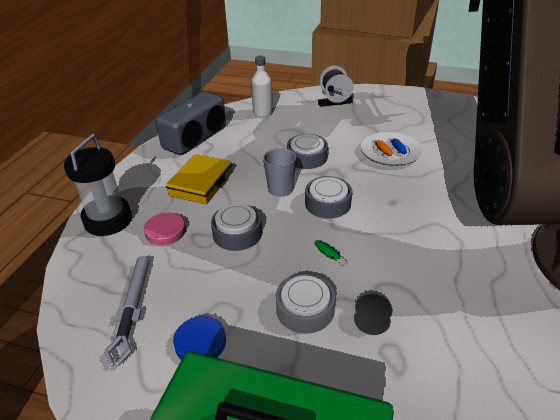

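The pots with white lids are in the top view at (240,185), (173,266), (303,253) and (374,214). The look-alikes are the pink disc (227,127), the blue disc (127,203), the dark disc (175,317), and the white plate (408,298). I choose the four white lids in grey pots, and will measure each and check them in a close crop.

```bash
cat > h.py <<'E'
from cell import *
import cv2, numpy as np
def ray(n,uv,z):
    i=camera_info(n);M=np.array(i["cam_to_world"]);d=M[:3,:3]@np.linalg.inv(i["K"])@[uv[0],uv[1],1]
    return M[:3,3]+d*(z-M[2,3])/d[2]
def lids(n,seeds,img,r=34):
    out=[]
    g=cv2.cvtColor(img,cv2.COLOR_BGR2GRAY)
    for s in seeds:
        x,y=s;c=g[y-r:y+r,x-r:x+r]
        # the lid: bright blob inside the dark pot wall
        t,_=cv2.threshold(c,0,255,cv2.THRESH_OTSU)
        m=((g>t)*255).astype(np.uint8)[y-r:y+r,x-r:x+r]
        cs,_=cv2.findContours(m,cv2.RETR_LIST,cv2.CHAIN_APPROX_NONE)
        cs=[k for k in cs if len(k)>20 and cv2.pointPolygonTest(cv2.convexHull(k),(r,r),False)>=0 and k.min()>0 and k.max()<2*r-1]
        if not cs: out.append(None);continue
        k=max(cs,key=cv2.contourArea);e=cv2.fitEllipse(cv2.convexHull(k))
        out.append((e[0][0]+x-r,e[0][1]+y-r,e[1],t))
    return out
E
python3 - <<'E'
from h import *
S={"top":[(240,185),(173,266),(303,253),(374,214)],"side":[(237,219),(306,296),(329,190),(308,146)]}
for n in S:
    im=cv2.imread(f"pics/{n}0.png")
    for l in lids(n,S[n],im,34 if n=="top" else 40):
        print(n,l, l and ray(n,l[:2],39).round(1))
    if n=="top": cv2.imwrite("pics/crop.png",cv2.resize(im[150:300,130:410],None,fx=2.8,fy=2.8,interpolation=cv2.INTER_CUBIC))
E
```

```text
top (238.64307022094727, 183.96733474731445, (34.67583465576172, 35.76358413696289), 80.0) [644.4  98.1  39. ]
top (170.00280952453613, 265.91176986694336, (35.86003494262695, 37.00712585449219), 86.0) [474.9 235.4  39. ]
top (302.76960372924805, 253.28101348876953, (36.083885192871094, 36.33469009399414), 90.0) [501.1 -34.6  39. ]
top (375.4992561340332, 213.1129493713379, (35.272769927978516, 36.06087112426758), 84.0) [ 584.  -185.2   39. ]
side (237.867431640625, 226.33771133422852, (48.72156524658203, 59.60074234008789), 95.0) [630.4 119.2  39. ]
side (306.01866912841797, 301.50375747680664, (63.99635696411133, 67.82261657714844), 113.0) [469.3 252.   39. ]
side (327.6513137817383, 196.9712142944336, (44.7975959777832, 52.44237518310547), 109.0) [495.5  -5.7  39. ]
side None None
```

View pics/crop.png

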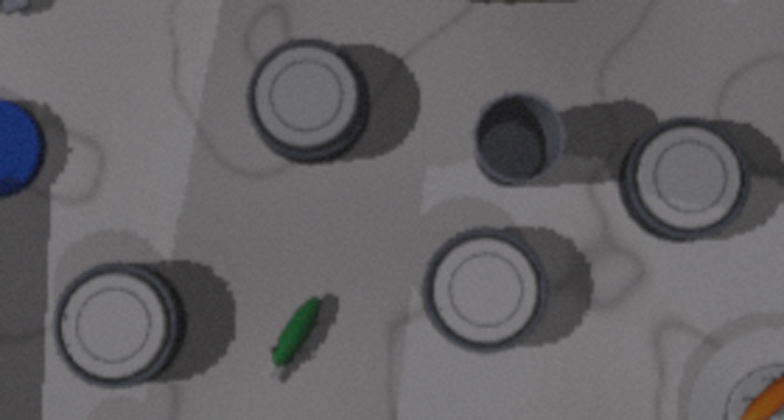

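The crop confirms four white plug lids in grey pots. Their crop positions are (307,97), (113,324), (485,289) and (688,177), and the top-view rays give their centres. First I go to the edge of the pot at (584,-185), with the fingers shut.

{"fn": "move_arm", "kwargs": {
  "commands": [
    [[2.5,3.2,-0.9],[0,0,0],0],
    [[2.5,3.2,-0.9],[0,0,0],0],
    [[2.5,3.2,-0.9],[0,0,0],0],
    [[2.5,3.2,-0.9],[0,0,0],0],
    [[2.5,3.2,-0.9],[0,0,0],0],
    [[2.5,3.2,-0.9],[0,0,0],0],
    [[2.5,3.2,-0.9],[0,0,0],0],
    [[2.5,3.2,-0.9],[0,0,0],0],
    [[2.5,3.2,-0.9],[0,0,0],0],
    [[2.5,3.2,-0.9],[0,0,0],0]
  ]
}}

```text
t: 1.1
eef_pos: [503.2, -250.3, 124.1]
tcp_rot: [-3.141, 0.0, 0.416]
ft_force: [-0.2, -0.3, 1.1]
opening: 0.215
grip_force: 0.0
```

{"fn": "move_arm", "kwargs": {
  "commands": [
    [[2.8,3.3,-1],[0,0,0],0],
    [[2.8,3.3,-1],[0,0,0],0],
    [[0,0,-4],[0,0,0],0],
    [[0,0,-1],[0,0,0],0],
    [[0,0,0],[0,0,0],0],
    [[0,0,0],[0,0,0],0]
  ]
}}

```text
t: 1.7
eef_pos: [558.4, -186.6, 55.5]
tcp_rot: [3.141, -0.0, 0.415]
ft_force: [0.3, -0.5, 0.8]
opening: 0.007
grip_force: 0.0
```

{"fn": "move_arm", "kwargs": {
  "commands": [
    [[0,0,-0.9],[0,0,0],0],
    [[0,0,-0.2],[0,0,0],0],
    [[0,0,0],[0,0,0],0]
  ]
}}

```text
t: 2.0
eef_pos: [558.3, -186.1, 43.8]
tcp_rot: [3.141, -0.0, 0.415]
ft_force: [-0.9, 0.4, -0.6]
opening: 0.005
grip_force: 0.0
```

{"fn": "move_arm", "kwargs": {
  "commands": [
    [[0,0,-0.2],[0,0,0],0],
    [[0,0,-0.1],[0,0,0],0],
    [[0,0,0],[0,0,0],0]
  ]
}}

```text
t: 2.3
eef_pos: [558.4, -185.7, 40.6]
tcp_rot: [-3.142, 0.0, 0.416]
ft_force: [0.8, 0.5, 0.1]
opening: 0.007
grip_force: 0.0
```

{"fn": "move_arm", "kwargs": {
  "commands": [
    [[0,0,-0.1],[0,0,0],0],
    [[0,0,0],[0,0,0],0]
  ]
}}

```text
t: 2.5
eef_pos: [558.5, -185.7, 39.6]
tcp_rot: [3.142, 0.0, 0.416]
ft_force: [-0.2, -0.2, 0.2]
opening: 0.002
grip_force: 0.0
```

{"fn": "move_arm", "kwargs": {
  "commands": [
    [[0,0,-0.1],[0,0,0],0],
    [[0,0,0],[0,0,0],0]
  ]
}}

```text
t: 2.7
eef_pos: [558.5, -185.8, 39.3]
tcp_rot: [3.141, -0.0, 0.416]
ft_force: [-4.0, 1.1, 8.3]
opening: 0.006
grip_force: 3.9
```

{"fn": "move_arm", "kwargs": {
  "commands": [
    [[0,0,-0.05],[0,0,0],0],
    [[0,0,0],[0,0,0],0]
  ]
}}

```text
t: 2.9
eef_pos: [558.5, -185.8, 39.3]
tcp_rot: [3.141, -0.0, 0.416]
ft_force: [-4.2, 1.8, 13.7]
opening: 0.004
grip_force: 6.6
```

Firm at z = 39.3, so this lid is home. Next is the pot at (501,-35).

{"fn": "move_arm", "kwargs": {
  "commands": [
    [[0,0,3],[0,0,0],0],
    [[-2,3.5,2],[0,0,0],0],
    [[-2.3,4,0],[0,0,0],0],
    [[-2.3,4,0],[0,0,0],0],
    [[-1.7,3.6,-1],[0,0,0],0],
    [[0,0,-3],[0,0,0],0],
    [[0,0,-0.4],[0,0,0],0],
    [[0,0,0],[0,0,0],0],
    [[0,0,0],[0,0,0],0]
  ]
}}

```text
t: 3.8
eef_pos: [476.1, -35.4, 44.7]
tcp_rot: [3.141, -0.001, 0.415]
ft_force: [-0.4, 1.1, -0.6]
opening: 0.004
grip_force: 0.0
```

{"fn": "move_arm", "kwargs": {
  "commands": [
    [[0,0,-0.1],[0,0,0],0],
    [[0,0,-0.1],[0,0,0],0],
    [[0,0,0],[0,0,0],0],
    [[0,0,0],[0,0,0],0]
  ]
}}

```text
t: 4.2
eef_pos: [475.6, -34.9, 42.3]
tcp_rot: [3.141, -0.0, 0.416]
ft_force: [0.0, 0.3, -0.1]
opening: 0.001
grip_force: 0.0
```

{"fn": "move_arm", "kwargs": {
  "commands": [
    [[0,0,-0.1],[0,0,0],0],
    [[0,0,-0.1],[0,0,0],0],
    [[0,0,-0.05],[0,0,0],0],
    [[0,0,0],[0,0,0],0]
  ]
}}

```text
t: 4.6
eef_pos: [475.4, -34.7, 39.5]
tcp_rot: [-3.142, 0.0, 0.416]
ft_force: [-0.4, -0.7, -0.1]
opening: 0.002
grip_force: 0.0
```

{"fn": "move_arm", "kwargs": {
  "commands": [
    [[0,0,-0.1],[0,0,0],0],
    [[0,0,0],[0,0,0],0],
    [[0,0,0],[0,0,0],0]
  ]
}}

```text
t: 4.9
eef_pos: [475.5, -34.7, 39.3]
tcp_rot: [3.141, -0.0, 0.416]
ft_force: [-2.3, 0.3, 11.8]
opening: 0.002
grip_force: 5.7
```

Firm again. Next is the pot at (644,98).

{"fn": "move_arm", "kwargs": {
  "commands": [
    [[0,0,3],[0,0,0],0],
    [[2.5,2.3,2],[0,0,0],0],
    [[3,2.8,0],[0,0,0],0],
    [[3,2.8,0],[0,0,0],0],
    [[3,2.8,0],[0,0,0],0],
    [[2.8,2.6,-1],[0,0,0],0],
    [[0,0,-3],[0,0,0],0],
    [[0,0,-0.5],[0,0,0],0],
    [[0,0,0],[0,0,0],0],
    [[0,0,0],[0,0,0],0]
  ]
}}

```text
t: 5.9
eef_pos: [618.1, 97.9, 43.8]
tcp_rot: [-3.142, 0.001, 0.416]
ft_force: [0.6, 0.1, -0.2]
opening: 0.0
grip_force: 0.0
```

{"fn": "move_arm", "kwargs": {
  "commands": [
    [[0,0,-0.1],[0,0,0],0],
    [[0,0,-0.1],[0,0,0],0],
    [[0,0,0],[0,0,0],0]
  ]
}}

```text
t: 6.2
eef_pos: [617.7, 98.0, 42.3]
tcp_rot: [-3.141, 0.001, 0.415]
ft_force: [-4.6, 0.1, 8.0]
opening: 0.003
grip_force: 3.7
```

{"fn": "move_arm", "kwargs": {
  "commands": [
    [[0,0,0],[0,0,0],0],
    [[0,0,0],[0,0,0],0]
  ]
}}

```text
t: 6.4
eef_pos: [617.8, 98.0, 42.4]
tcp_rot: [-3.141, 0.001, 0.415]
ft_force: [-5.6, 0.8, 6.3]
opening: 0.008
grip_force: 3.6
```

Run:
```python
from h import *
s=state();print(s["ft_force"],s["moment"],s["eef_pos"])
im=read_camera("side");cv2.imwrite("pics/press1.png",cv2.resize(im[150:290,140:340],None,fx=4,fy=4,interpolation=cv2.INTER_CUBIC))
```

```text
[-5.56848625  0.83531271  6.26257705] [ 0.06658652  0.8093427  -0.04982254] [617.80725454  98.01614198  42.37891696]
```

View pics/press1.png

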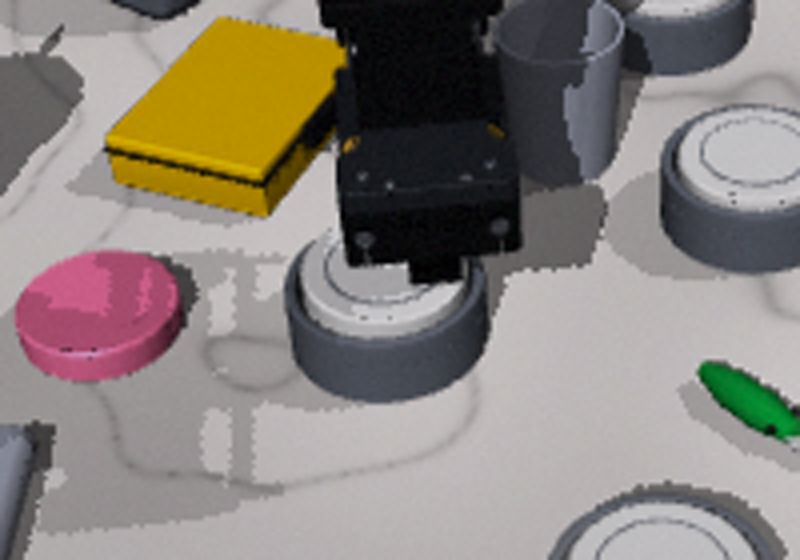

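That lid meets the finger at 42 to 43 mm and tips, so it is the rocking one. I lift over its centre and check the centre with the wrist camera.

{"fn": "move_arm", "kwargs": {
  "commands": [
    [[0,0,3],[0,0,0],0],
    [[1.3,0,4],[0,0,0],0],
    [[1.3,0,3],[0,0,0],0],
    [[0,0,0],[0,0,0],0],
    [[0,0,0],[0,0,0],0]
  ]
}}

```text
t: 6.95
eef_pos: [644.3, 98.0, 141.9]
tcp_rot: [3.141, -0.001, 0.415]
ft_force: [0.3, 0.1, -0.3]
opening: 0.003
grip_force: 0.0
```

Run:
```python
from h import *
s=state();i=camera_info("wrist");M=np.array(i["cam_to_world"])
im=read_camera("wrist")
p=np.linalg.inv(M)@[644,98,43.5,1];u=np.array(i["K"])@p[:3];u=u[:2]/u[2];print(u,s["eef_pos"],s["ft_force"])
a=cv2.drawMarker(im.copy(),tuple(int(v) for v in u),(0,0,255))
cv2.imwrite("pics/wrist1.png",a);cv2.imwrite("pics/wraw.png",im)
```

```text
[284.01079288 206.77440147] [644.27329252  97.9548533  141.93910113] [ 0.2951921   0.11026954 -0.26031562]
```

View pics/wrist1.png

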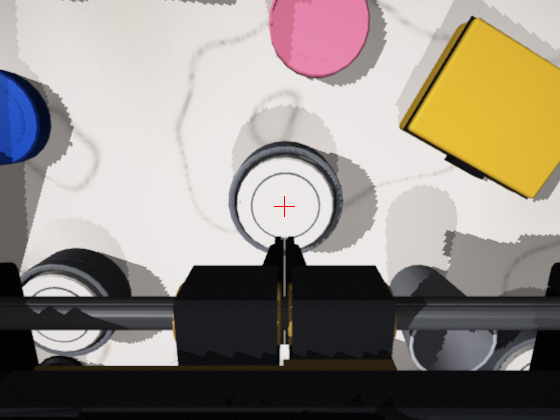

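The wrist view shows the lid level again. Its ring centre is near (285,205), and the predicted mark falls at (284,207), so I'm centred to about 1 mm. Now I press at the centre.

{"fn": "move_arm", "kwargs": {
  "commands": [
    [[0,0,-4],[0,0,0],0],
    [[0,0,-4],[0,0,0],0],
    [[0,0,-1.5],[0,0,0],0],
    [[0,0,0],[0,0,0],0],
    [[0,0,-0.1],[0,0,0],0],
    [[0,0,-0.1],[0,0,0],0],
    [[0,0,0],[0,0,0],0]
  ]
}}

```text
t: 7.7
eef_pos: [645.0, 98.3, 45.9]
tcp_rot: [3.141, -0.002, 0.416]
ft_force: [0.2, -0.8, 0.5]
opening: 0.006
grip_force: 0.0
```

{"fn": "move_arm", "kwargs": {
  "commands": [
    [[0,0,-0.05],[0,0,0],0],
    [[0,0,0],[0,0,0],0]
  ]
}}

```text
t: 7.9
eef_pos: [644.6, 98.3, 44.7]
tcp_rot: [3.141, -0.001, 0.416]
ft_force: [0.2, -0.3, 0.8]
opening: 0.003
grip_force: 0.0
```

{"fn": "move_arm", "kwargs": {
  "commands": [
    [[0,0,-0.1],[0,0,0],0],
    [[0,0,-0.05],[0,0,0],0],
    [[0,0,0],[0,0,0],0]
  ]
}}

```text
t: 8.2
eef_pos: [644.4, 98.3, 42.6]
tcp_rot: [-3.142, 0.0, 0.416]
ft_force: [-0.4, 0.1, -0.3]
opening: 0.004
grip_force: 0.0
```

{"fn": "move_arm", "kwargs": {
  "commands": [
    [[0,0,-0.05],[0,0,0],0],
    [[0,0,0],[0,0,0],0]
  ]
}}

```text
t: 8.4
eef_pos: [644.5, 98.2, 42.1]
tcp_rot: [3.142, 0.0, 0.416]
ft_force: [-0.5, 0.0, 0.8]
opening: 0.001
grip_force: 0.0
```

{"fn": "move_arm", "kwargs": {
  "commands": [
    [[0,0,-0.05],[0,0,0],0],
    [[0,0,0],[0,0,0],0]
  ]
}}

```text
t: 8.6
eef_pos: [644.4, 98.3, 41.6]
tcp_rot: [3.142, 0.0, 0.416]
ft_force: [0.1, -0.3, 0.3]
opening: 0.003
grip_force: 0.0
```

{"fn": "move_arm", "kwargs": {
  "commands": [
    [[0,0,-0.1],[0,0,0],0],
    [[0,0,-0.05],[0,0,0],0],
    [[0,0,0],[0,0,0],0]
  ]
}}

```text
t: 8.9
eef_pos: [644.6, 98.3, 40.8]
tcp_rot: [3.141, -0.001, 0.416]
ft_force: [-2.7, -0.0, 6.5]
opening: 0.007
grip_force: 3.2
```

{"fn": "move_arm", "kwargs": {
  "commands": [
    [[0,0,-0.1],[0,0,0],0],
    [[0,0,0],[0,0,0],0]
  ]
}}

```text
t: 9.1
eef_pos: [644.7, 98.3, 40.0]
tcp_rot: [3.141, -0.001, 0.416]
ft_force: [-2.7, -0.6, 8.0]
opening: 0.006
grip_force: 4.1
```

{"fn": "move_arm", "kwargs": {
  "commands": [
    [[0,0,-0.05],[0,0,0],0],
    [[0,0,0],[0,0,0],0],
    [[0,0,0],[0,0,0],0]
  ]
}}

```text
t: 9.4
eef_pos: [644.7, 98.3, 39.6]
tcp_rot: [3.141, -0.001, 0.416]
ft_force: [-2.2, -0.2, 9.7]
opening: 0.005
grip_force: 4.6
```

{"fn": "move_arm", "kwargs": {
  "commands": [
    [[0,0,-0.05],[0,0,0],0],
    [[0,0,0],[0,0,0],0],
    [[0,0,0],[0,0,0],0]
  ]
}}

```text
t: 9.7
eef_pos: [644.7, 98.3, 39.3]
tcp_rot: [3.141, -0.001, 0.416]
ft_force: [-3.7, -0.6, 10.5]
opening: 0.007
grip_force: 5.5
```

{"fn": "move_arm", "kwargs": {
  "commands": [
    [[0,0,-0.05],[0,0,0],0],
    [[0,0,0],[0,0,0],0],
    [[0,0,0],[0,0,0],0]
  ]
}}

```text
t: 10.0
eef_pos: [644.7, 98.3, 39.3]
tcp_rot: [3.141, -0.001, 0.416]
ft_force: [-4.9, -1.4, 15.4]
opening: 0.006
grip_force: 7.7
```

Run:
```python
from h import *
im=read_camera("side");cv2.imwrite("pics/press2.png",cv2.resize(im[150:290,140:340],None,fx=4,fy=4,interpolation=cv2.INTER_CUBIC))
```

```text
(no output)
```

View pics/press2.png

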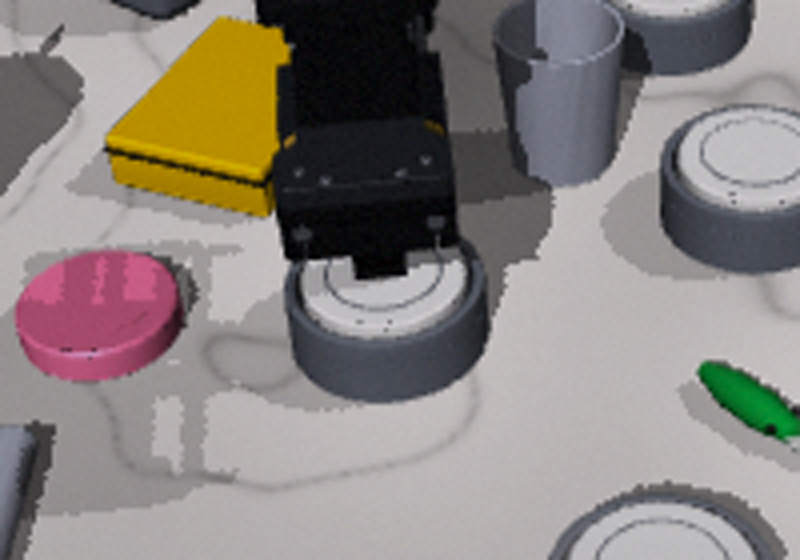

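The lid is now firm at 39.3 mm under 15 N. I check its edges, first -x then +x.

{"fn": "move_arm", "kwargs": {
  "commands": [
    [[0,0,1.2],[0,0,0],0],
    [[-2.6,0,0],[0,0,0],0],
    [[0,0,0],[0,0,0],0],
    [[0,0,-0.8],[0,0,0],0],
    [[0,0,0],[0,0,0],0],
    [[0,0,-0.1],[0,0,0],0],
    [[0,0,0],[0,0,0],0],
    [[0,0,0],[0,0,0],0]
  ]
}}

```text
t: 10.85
eef_pos: [618.7, 98.2, 40.5]
tcp_rot: [3.142, 0.0, 0.416]
ft_force: [-0.3, -0.2, -1.1]
opening: 0.01
grip_force: 0.0
```

{"fn": "move_arm", "kwargs": {
  "commands": [
    [[0,0,-0.15],[0,0,0],0],
    [[0,0,0],[0,0,0],0],
    [[0,0,0],[0,0,0],0]
  ]
}}

```text
t: 11.15
eef_pos: [618.7, 98.2, 39.4]
tcp_rot: [3.141, -0.0, 0.416]
ft_force: [0.3, -0.4, 2.8]
opening: 0.006
grip_force: 1.2
```

{"fn": "move_arm", "kwargs": {
  "commands": [
    [[0,0,1],[0,0,0],0],
    [[4.8,0,0],[0,0,0],0],
    [[0.4,0,0],[0,0,0],0],
    [[0,0,0],[0,0,0],0],
    [[0,0,-0.8],[0,0,0],0],
    [[0,0,0],[0,0,0],0],
    [[0,0,0],[0,0,0],0]
  ]
}}

```text
t: 11.85
eef_pos: [669.7, 98.3, 40.8]
tcp_rot: [-3.141, 0.001, 0.416]
ft_force: [0.4, 0.3, 0.6]
opening: 0.008
grip_force: 0.0
```

{"fn": "move_arm", "kwargs": {
  "commands": [
    [[0,0,-0.1],[0,0,0],0],
    [[0,0,0],[0,0,0],0],
    [[0,0,0],[0,0,0],0]
  ]
}}

```text
t: 12.15
eef_pos: [670.4, 98.2, 40.3]
tcp_rot: [3.141, -0.0, 0.416]
ft_force: [0.0, 0.0, -0.3]
opening: 0.005
grip_force: 0.0
```

{"fn": "move_arm", "kwargs": {
  "commands": [
    [[0,0,-0.1],[0,0,0],0],
    [[0,0,-0.05],[0,0,0],0],
    [[0,0,0],[0,0,0],0]
  ]
}}

```text
t: 12.45
eef_pos: [670.6, 98.3, 39.3]
tcp_rot: [3.141, -0.0, 0.416]
ft_force: [-0.9, -0.4, 6.0]
opening: 0.001
grip_force: 3.0
```

{"fn": "move_arm", "kwargs": {
  "commands": [
    [[0,0,-0.05],[0,0,0],0],
    [[0,0,0],[0,0,0],0]
  ]
}}

```text
t: 12.65
eef_pos: [670.6, 98.2, 39.3]
tcp_rot: [3.141, -0.001, 0.416]
ft_force: [-4.2, -0.4, 10.7]
opening: 0.006
grip_force: 5.1
```

Both edges are firm at 39.3. Last, a light check of the fourth pot's edge, at (475,235).

{"fn": "move_arm", "kwargs": {
  "commands": [
    [[0,0,4],[0,0,0],0],
    [[-3.4,2.5,1],[0,0,0],0],
    [[-3.4,2.5,0],[0,0,0],0],
    [[-3.4,2.5,0],[0,0,0],0],
    [[-3.4,2.5,0],[0,0,0],0],
    [[-3.4,2.7,-1],[0,0,0],0],
    [[0,0,-3.3],[0,0,0],0],
    [[0,0,0],[0,0,0],0],
    [[0,0,0],[0,0,0],0]
  ]
}}

```text
t: 13.55
eef_pos: [500.9, 225.1, 45.4]
tcp_rot: [3.142, 0.001, 0.416]
ft_force: [0.9, 0.4, 0.1]
opening: 0.002
grip_force: 0.0
```

{"fn": "move_arm", "kwargs": {
  "commands": [
    [[0,0,-0.2],[0,0,0],0],
    [[0,0,-0.1],[0,0,0],0],
    [[0,0,-0.1],[0,0,0],0],
    [[0,0,0],[0,0,0],0]
  ]
}}

```text
t: 13.95
eef_pos: [500.7, 225.0, 41.4]
tcp_rot: [3.141, -0.0, 0.415]
ft_force: [-1.0, 0.2, -1.1]
opening: 0.003
grip_force: 0.0
```

{"fn": "move_arm", "kwargs": {
  "commands": [
    [[0,0,-0.1],[0,0,0],0],
    [[0,0,-0.1],[0,0,0],0],
    [[0,0,0],[0,0,0],0]
  ]
}}

```text
t: 14.25
eef_pos: [500.6, 225.2, 39.3]
tcp_rot: [3.141, -0.0, 0.416]
ft_force: [-0.0, -0.7, 3.8]
opening: 0.003
grip_force: 1.6
```

The fourth lid is home too. I retreat and check once more.

{"fn": "move_arm", "kwargs": {
  "commands": [
    [[0,0,4],[0,0,0],0],
    [[0,0,5],[0,0,0],0],
    [[0,0,5],[0,0,0],0],
    [[0,0,0],[0,0,0],0],
    [[0,0,0],[0,0,0],0]
  ]
}}

```text
t: 14.75
eef_pos: [500.6, 225.3, 180.0]
tcp_rot: [3.141, -0.002, 0.416]
ft_force: [0.4, -0.8, -0.7]
opening: 0.003
grip_force: 0.0
```

Run:
```python
from h import *
cv2.imwrite("pics/side_end.png",read_camera("side"));print(state()["ft_force"])
```

```text
[-0.20695497 -0.31234317 -0.30513057]
```

View pics/side_end.png

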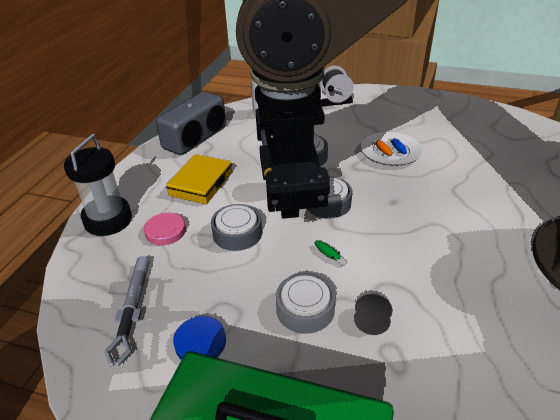

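The lid I pressed, at (237,220), sits level, and everything visible is where it was. The arm hides the tumbler and the far pot.

```bash
python3 -c "
from cell import env
print(env.job_done())"
```

```text
the job is handed in; nothing more can be done
None
```

The rocking lid was the one in the pot at about (644, 98) mm; I pressed it home, it is now firm at 39.3 mm at its centre and both edges like the other three lids, and the job is handed in at about 15 s.

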